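Pack reel parts and tuck the case's cover under its flap

ROBOT

A 6-joint arm with a two-finger parallel gripper is mounted at the origin on the work surface. World frame = base frame: x ahead of the robot, y to its left, z up, the work surface at z = 0. Lengths are in m, angles in rad, forces in N, time in s.
With the tool pointing down it reaches from about 0.225 to 0.875 m from the base axis. Payload 3.4 kg.
Tool frame: the origin (TCP) lies between the finger pads; the fingertips stand 11 mm ahead of it and the grasp point (between the pads) lies 8 mm behind it; z points along the fingers, y is the direction in which the jaws open and shut (so a half turn about z gives the same grasp; the last joint's range is limited). The gripper opens to 85 mm and grips with 20 to 120 N. Pads are 22 mm wide; open, the fingers measure 114 mm over their backs; the gripper's body (76 mm by 85 mm) begins 54 mm behind the grasp point. The pads swing forward as they close: fully open they stand 13 mm farther back than shut.
Start: joints at [-1.226, 0.276, 1.505, -0, 1.361, -0.121], TCP at [0.258, -0.514, 0.242] pointing down, gripper open.
Joint ranges: [-2.89, 2.89], [-0.75, 2.08], [0.22, 2.7], [-1.18, 4.32], [0.11, 2.71], [-2.7, 2.7]. Speed limits (rad/s): [2.57, 2.57, 3.14, 3.14, 3.14, 3.14].

INTERFACE

Orientations are given as a unit quaternion [w, x, y, z].
In Python, from rig import manip gives the robot as it stands. The module is installed in compiled form; this text tells all that it offers.
- The arm moves only by the tool move_arm, never from a script. Its argument "series" is a list that holds one entry, the list of rows, each a list of 7 numbers: the shift along the world's x, y, z in m, then the turn, a rotation vector about the world's x, y, z in rad, then the finger opening in m, from 0 to 0.0854. A call has 1 to 20 rows; each row shifts and turns the commanded pose from where the row before left it; what a row does not reach is not made up. A row lasts 1/12 s, in which the tool goes at most 41.7 mm and 7.16 degrees, less where a joint would pass 70% of its speed; a pose out of reach is approached as far as the arm can. A call with a gripper value outside its range is refused whole. The fingers move at their own pace and stop on an object; "newtons" is the grip in N (left out, the last holds). Time passes only in rows, so rows that do not move let the fingers close. It gives the time, the measured TCP pose, the force and the opening at its end, in the units of the state.
- manip.get_state(): the state, without advancing time (a new reading comes with each control period).
- manip.get_image(name): name is "side" or "top"; returns a dict with "color" (480x640x3 uint8, red, green, blue), "fx", "fy", "cx", "cy" (pixels), "R" (3x3) and "t" (3): a world point X has camera coordinates R X + t. Camera axes: x right, y down, z forward; pixel columns grow to the right and rows downward; lengths in m; the calibration is good to about 2 mm. A picture is of the moment at which its call begins. There is no depth.
- manip.sign_off(): hands the job in, once; it reports no verdict.
The state is a dict: "clock": time; "qpos": joint angles; "qd": joint speeds; "effort": joint torques, N m; "position": TCP position; "ee_rot": TCP orientation; "contact_force": force on the tool from outside, world axes, zero at the start; "moment": the same for the moment, N m; "width": finger opening in m.
Only numpy, scipy, OpenCV 4.12 (cv2) and the standard library are available. Lean on these libraries where they do the work, as an engineer would, in place of code of your own. Each camera call takes 0.05 s, during which the arm holds its last target.

TASK

Put the two loose reel parts, the small metal spool and the crank arm, into the open plywood case. Then pick up the cover board, the one with the handle bar, and slide one end under the case's lapped hinged flap without lifting the flap, until the cover is fully home against the far wall and closes the whole opening. Finish while still holding the cover pressed firmly down flat on the case for taping; do not let go, and leave the other things on the table where they are.

Things in the scene. Friction and masses are not known exactly. Their poses are not given: they have to be found in the camera images.
- case: Plywood case fixed to the table, open top (all sizes in mm), 200 (x) x 156 (y). Origin: centre of underside; x points from the low front wall to the flap end. Inner floor at z 8, inside x -92..92, y -55..55. Cover lies on the rim at z 60: front wall x -100..-92, smooth side runners |y| 55..73. Far end: two cheeks (|y| 73..78, x 53..100) and far wall (inner face x 92), tops at z 69, carry the flap.
- flap (a joint): Hinge of the flap, rad: 0 lying on the cheeks (as at the start), grows as its free edge lifts; lifted means more than 0.15 (edge about 7 up). Light plywood leaf, 60 g, held down only by its weight, in mm 45 long x 156 x 4 thick, hinged at case x 100, z 71.
- flap_edge (a point): Middle of the flap's free edge, underside, in mm: case x 55, y 0, z 69 when down, so the slot beneath is 9 high above the rim and 37 deep. In front of it a lip slopes up towards the case's front (to x about 45, z about 78).
- cover: Plywood board, in mm 188 (x) x 132 (y) x 5 thick, 0.2 kg, flat on the table. Origin: centre of underside; z up. Across its middle stands a wooden handle bar 16 thick (x) x 60 long (y), top at z 41. Same both ways round: either 132 end may go under the flap. Home, it touches the far wall: origin at case x -2, y 0, z 60, with 7 play to each cheek.
- spool: Aluminium reel spool standing upright, in mm: round, diameter 38 up to 20 high, above it a round drag knob of diameter 20 from 22 to 38 high. Origin: centre of its underside. About 60 g.
- crank: Aluminium reel crank lying flat, in mm: arm along its x, 12 wide and 12 high, 80 overall; at x = -32 a hub of diameter 16, 16 high; at x = +32 an upright black grip of diameter 19, 30 high. Clear straight arm between x = -22 and 22. Origin: centre of its underside. About 50 g.
- reel: bystander: a complete spinning reel, about 100 long x 60 x 80 mm high, on the far part of the table. Origin: its underside. Leave it alone.
- tape: bystander: roll of tape, ring of outer diameter 90, 24 mm high. Origin: its underside. Leave it alone.
- oil: bystander: small oil bottle, diameter 32, 75 mm high. Origin: its underside. Leave it alone.
- driver: bystander: screwdriver 160 mm long. Origin: its underside. Leave it alone.
- tin: bystander: low open tin, diameter 36, 24 mm high. Origin: its underside. Leave it alone.
- carton: bystander: closed small carton 90 x 70 x 60 mm high. Origin: its underside. Leave it alone.
- brush: bystander: brush 150 mm long. Origin: its underside. Leave it alone.
There are look-alikes about, which are no part of the job. What is shaped like the crank but blue or purple is not meant.

How it is judged:
On the way, in this order (a step that is already met when the one before it is completed fails the run):
1. both reel parts are in the case (x of spool in the frame of case between -0.092 and 0.092 m and y of spool in the frame of case between -0.056 and 0.056 m and z of spool in the frame of case between 0 and 0.045 m and x of crank in the frame of case between -0.092 and 0.092 m and y of crank in the frame of case between -0.056 and 0.056 m and z of crank in the frame of case between 0 and 0.045 m), for 0.2 s.
2. the cover's end is under the flap, the cover down on the rim (x of cover in the frame of case between -0.03 and 0.006 m and y of cover in the frame of case between -0.012 and 0.012 m and z of cover in the frame of case between 0.055 and 0.064 m and angle between the x axis of cover and the x axis of case, either way round below 0.12 rad), for 0.2 s.
At the end, for the whole second after the job is handed in: Both parts inside the case; cover flat on the rim (2.5 mm, 0.03 rad), under the flap, at most 12 mm short of the far wall; flap down (under 0.06 rad); the gripper still holds the cover and presses it on the case with over 5 N in all (its weight: 1.6 to 2.5 N) (all of step 1 and x of cover in the frame of case between -0.014 and 0.004 m and y of cover in the frame of case between -0.011 and 0.011 m and z of cover in the frame of case between 0.056 and 0.0625 m and angle between the z axis of cover and the z axis of case, either way round below 0.03 rad and angle between the x axis of cover and the x axis of case, either way round below 0.12 rad and value of joint flap below 0.06 rad and contact force between cover and case above 5 N and contact force between the fingers and cover above 2 N and linear speed of cover below 0.02 m/s); the arm keeps its last pose, push and grip.
It fails at once if the flap is lifted (more than 0.15 rad) (value of joint flap above 0.15 rad).
It fails at once if another thing on the table is moved by more than 30 mm (distance of any of reel, tape, oil, driver, tin, carton, brush from where it was at the start of the episode above 0.03 m).
It also fails if it takes over 72 s, if anything falls off the work surface, if the arm or the gripper's body presses on something with over 40 N, if the wrist force passes 120 N, or if a joint passes its speed limit or range.

## Working session

There is one attempt and no reset: what is moved stays moved. The work goes in short steps, Python scripts to look and compute and a tool call to move; the robot and the scene stay as the last step left them, time stands still between calls to the robot, and variables do not carry over. Pictures are saved under pics/ and viewed, and the job is handed in when it is done.

Besides the shell and the picture viewer there is one more tool, called after ">>>" in YAML: its name, and indented under it one key for each argument. move_arm: Moves the arm, as the interface text tells. Its arguments: {"type":"object","properties":{"series":{"type":"array"},"newtons":{"type":"number"}},"required":["series"]}

```bash
mkdir -p pics; python3 - <<'E'
from rig import manip
import cv2,numpy as np,pickle
print(manip.get_state())
d={}
for n in("top","side"):
    im=manip.get_image(n); d[n]=im
    cv2.imwrite(f"pics/{n}0.png",im["color"][:,:,::-1]); print(n,im["fx"],im["fy"],im["cx"],im["cy"],im["R"],im["t"])
pickle.dump(d,open("im0.pkl","wb"))
E
```

```text
{'clock': 0.0, 'qpos': array([-1.22597228e+00,  2.76595003e-01,  1.50615740e+00,  3.95884217e-05,
        1.36071701e+00, -1.20982529e-01]), 'qd': array([ 1.62588392e-04,  1.22969276e-03,  2.25239482e-05,  8.53704806e-04,
       -2.01020289e-03,  3.60965012e-04]), 'effort': array([-2.66082010e-03, -4.16777444e+01, -2.45810223e+01, -3.89056540e-04,
        1.10517890e-02, -2.57092395e-06]), 'position': array([ 0.25809525, -0.51323319,  0.24143004]), 'ee_rot': array([-9.34671346e-04,  9.73000937e-01,  2.30799255e-01, -8.55711112e-05]), 'contact_force': array([-0.14545251,  1.06417563, -0.18385008]), 'moment': array([ 0.02865701, -0.03548301, -0.01897244]), 'width': 0.08565834494763676}
top 494.6975464422811 494.6975464422811 313.05334873849256 233.23511529277667 [[ 0.00635566 -0.99991183  0.01165947]
 [-0.98931006 -0.00798614 -0.1456085 ]
 [ 0.14568878 -0.0106094  -0.98927358]] [-0.01278118  0.54931435  1.07882956]
side 474.0942877016079 474.0942877016079 314.11059187624596 237.0690655215661 [[-0.99408894 -0.10726184  0.01679542]
 [-0.07890791  0.60755272 -0.79035007]
 [ 0.0745703  -0.78700355 -0.61242525]] [0.54462032 0.11023915 1.21368872]
```

```bash
sleep 1; ls pics
```

```text
side0.png
top0.png
```

View pics/top0.png

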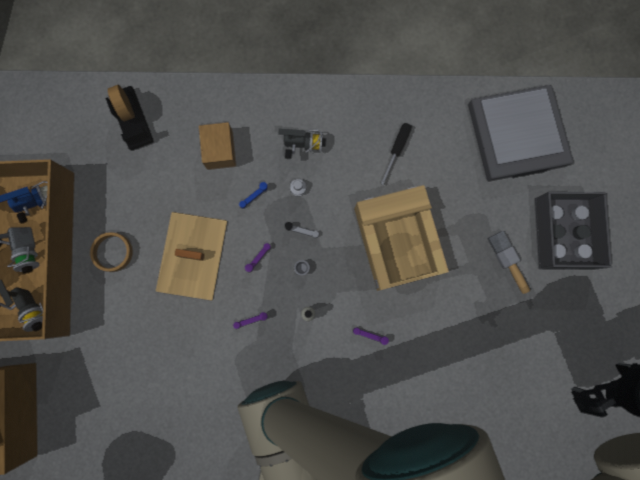

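View pics/side0.png

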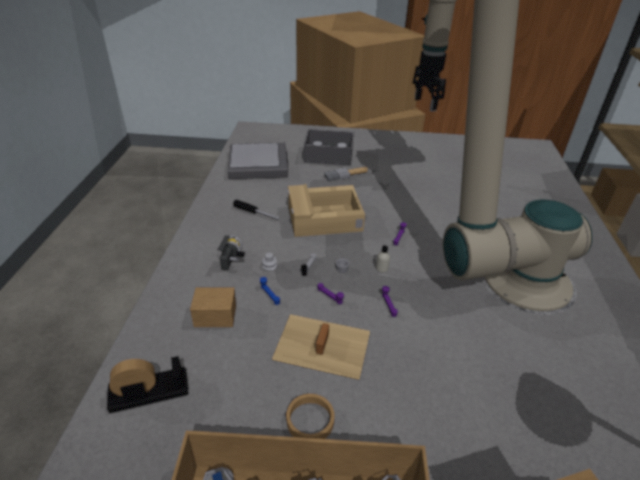

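```bash
cat > h.py <<'E'
import numpy as np,cv2,pickle
def ray(im,u,v,z):
    R,t=im["R"],im["t"]; d=R.T@np.array([(u-im["cx"])/im["fx"],(v-im["cy"])/im["fy"],1.0]); c=-R.T@t
    return c+d*(z-c[2])/d[2]
def proj(im,X):
    p=im["R"]@np.asarray(X,float)+im["t"]; return np.array([im["fx"]*p[0]/p[2]+im["cx"],im["fy"]*p[1]/p[2]+im["cy"]])
def crop(im,u0,v0,u1,v1,s,name):
    c=np.ascontiguousarray(im["color"][v0:v1,u0:u1,::-1]); cv2.imwrite(name,cv2.resize(c,None,fx=s,fy=s,interpolation=cv2.INTER_CUBIC))
E
python3 - <<'E'
from h import *
d=pickle.load(open("im0.pkl","rb"))
a=d["top"]; crop(a,230,165,350,335,3.5,"pics/c1.png"); crop(a,345,175,465,295,5,"pics/c2.png"); crop(a,145,200,240,310,5,"pics/c4.png")
crop(d["side"],250,180,410,290,5,"pics/c3.png")
E
```

```text
(no output)
```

View pics/c1.png

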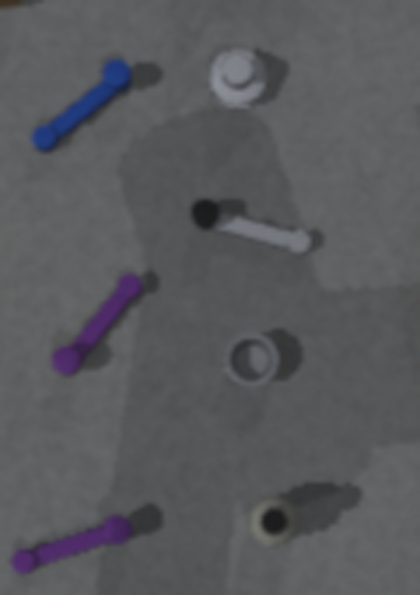

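View pics/c2.png

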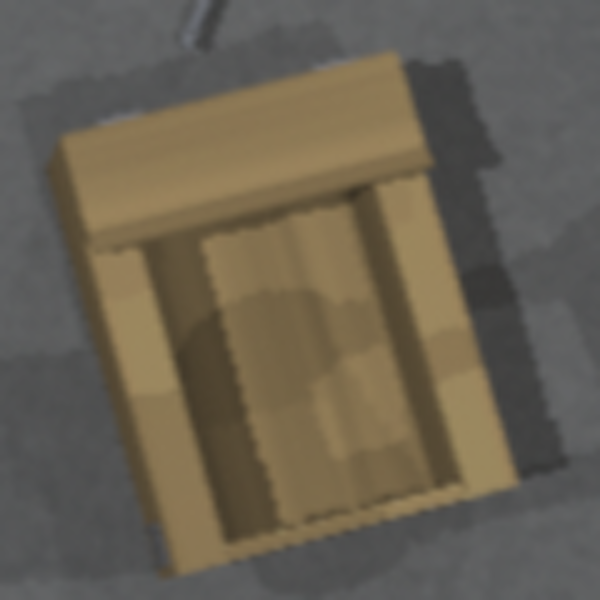

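View pics/c3.png

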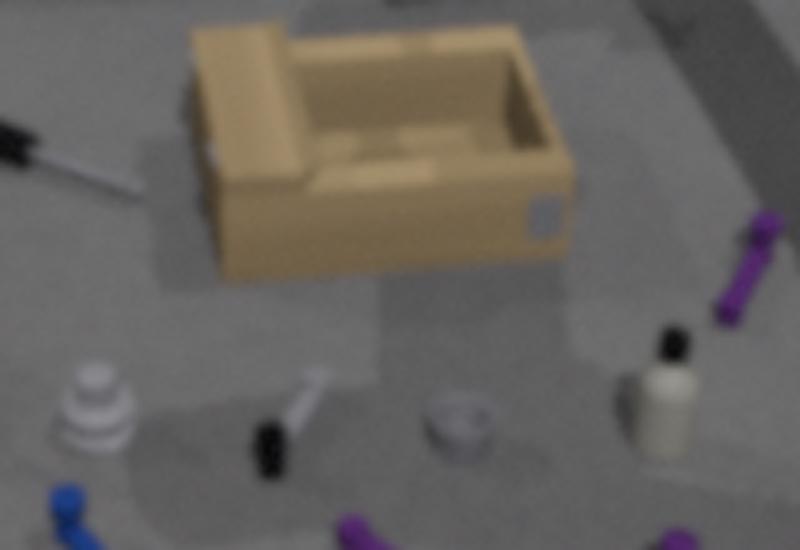

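View pics/c4.png

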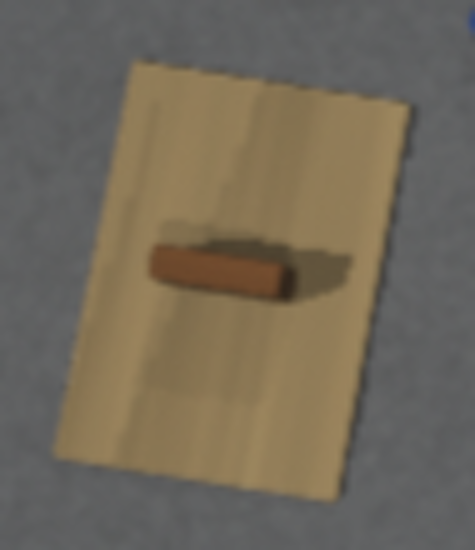

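Crank look-alikes are blue (254,195) and purple (259,257), (251,320) and (371,335). I choose the silver arm with the black grip at (302,229). Spool look-alikes are the tin (303,267) and the oil bottle (307,313). I choose the stepped, knobbed one at (297,186). The crops confirm both choices. The case flap is at the top in the top view, around (393,203), and the cover is at (192,256).

```bash
python3 - <<'E'
from h import *
d=pickle.load(open("im0.pkl","rb")); T,S=d["top"],d["side"]
np.set_printoptions(precision=4,suppress=True)
hsv=cv2.cvtColor(T["color"],cv2.COLOR_RGB2HSV); H,Sa,V=cv2.split(hsv)
# cover
m=((Sa>80)&(H<30)).astype(np.uint8)
def comp(mask,u,v):
    n,l=cv2.connectedComponents(mask); return (l==l[v,u]).astype(np.uint8)
c=comp(m,170,270); c=cv2.morphologyEx(c,cv2.MORPH_CLOSE,np.ones((15,15)))
cn=max(cv2.findContours(c,0,2)[0],key=cv2.contourArea)
pts=np.array([ray(T,p[0][0],p[0][1],0.005)[:2] for p in cn]).astype(np.float32)*1000
r=cv2.minAreaRect(pts); print("cover",r)
# case
c=comp(m,375,250); cn=max(cv2.findContours(c,0,2)[0],key=cv2.contourArea)
print("case poly",cv2.approxPolyDP(cn,2.5,True)[:,0])
for n,u,v,z in[("FL",380.6,290,.06),("FR",449,272,.06),("HL",357,204,.073),("HR",424.6,185.4,.073)]: print(n,ray(T,u,v,z))
print("edgeL,R lip", ray(T,345+93/5,175+247/5,.078),ray(T,345+432/5,175+163/5,.078))
# small things: absolute brightness
print("spool knob",ray(T,298,184.4,.038),"base",ray(T,297.5,187,.01))
print("grip",ray(T,288.6,225.9,.03),"hub",ray(T,315.7,234.1,.016))
s=lambda u,v:(250+u/5,180+v/5)
print("side: knob",ray(S,*s(97,372),.038),"grip",ray(S,*s(271,430),.03),"hub",ray(S,*s(318,373),.016))
for n,u,v,z in[("frontcorner -y.. ",573,165,.06),("front other",520,30,.06),("hinge near",222,185,.07)]: print(n,ray(S,*s(u,v),z))
h=cv2.cvtColor(S["color"],cv2.COLOR_RGB2HSV); m=((h[...,1]>60)&(h[...,0]<30)).astype(np.uint8)
c=comp(m,300,350); c=cv2.morphologyEx(c,cv2.MORPH_CLOSE,np.ones((9,9)));cn=max(cv2.findContours(c,0,2)[0],key=cv2.contourArea)
pts=np.array([ray(S,p[0][0],p[0][1],0.005)[:2] for p in cn]).astype(np.float32)*1000
print("cover side",cv2.minAreaRect(pts))
E
```

```text
cover ((501.05401611328125, 271.6077880859375), (130.8157196044922, 186.1132049560547), 81.51219177246094)
case poly [[423 186]
 [356 205]
 [378 289]
 [447 271]]
FL [ 0.4221 -0.1572  0.06  ]
FR [ 0.4626 -0.3087  0.06  ]
HL [ 0.6109 -0.1055  0.073 ]
HR [ 0.6546 -0.2569  0.073 ]
edgeL,R lip [ 0.5643 -0.1192  0.078 ] [ 0.6032 -0.2694  0.078 ]
spool knob [0.663  0.0265 0.038 ] base [0.6636 0.0282 0.01  ]
grip [0.5674 0.0471 0.03  ] hub [ 0.551  -0.0152  0.016 ]
side: knob [0.6612 0.0272 0.038 ] grip [0.568  0.0516 0.03  ] hub [ 0.5509 -0.0127  0.016 ]
frontcorner -y..  [ 0.4232 -0.1599  0.06  ]
front other [ 0.4588 -0.3005  0.06  ]
hinge near [ 0.6141 -0.1009  0.07  ]
cover side ((500.9899597167969, 274.7439880371094), (133.8553924560547, 187.3158416748047), 81.42021942138672)
```

>>> move_arm:
  series:
    - [[0.0202,0.027,-0.005,0,0,0,0.06],[0.0202,0.027,-0.005,0,0,0,0.06],[0.0202,0.027,-0.005,0,0,0,0.06],[0.0202,0.027,-0.005,0,0,0,0.06],[0.0202,0.027,-0.005,0,0,0,0.06],[0.0202,0.027,-0.005,0,0,0,0.06],[0.0202,0.027,-0.005,0,0,0,0.06],[0.0202,0.027,-0.005,0,0,0,0.06],[0.0202,0.027,-0.005,0,0,0,0.06],[0.0202,0.027,-0.005,0,0,0,0.06],[0.0202,0.027,-0.005,0,0,0,0.06],[0.0202,0.027,-0.005,0,0,0,0.06],[0.0202,0.027,-0.005,0,0,0,0.06],[0.0202,0.027,-0.005,0,0,0,0.06],[0.0202,0.027,-0.005,0,0,0,0.06],[0.0202,0.027,-0.005,0,0,0,0.06],[0.0202,0.027,-0.005,0,0,0,0.06],[0.0202,0.027,-0.005,0,0,0,0.06],[0.0202,0.027,-0.005,0,0,0,0.06],[0.0202,0.027,-0.005,0,0,0,0.06]]
  newtons: 30

```text
clock: 1.77
position: [0.6627, 0.0278, 0.1415]
ee_rot: [-0.0, 0.973, 0.231, -0.001]
contact_force: [0.1, 0.3, -0.0]
width: 0.0602
```

>>> move_arm:
  series:
    - [[0,-0.001,-0.025,0,0,0,0.05],[0,0,-0.025,0,0,0,0.05],[0,0,-0.025,0,0,0,0.05],[0,0,-0.02,0,0,0,0.05],[0,0,-0.012,0,0,0,0.05],[0,0,0,0,0,0,0.05],[0,0,0,0,0,0,0.05]]

```text
clock: 2.35
position: [0.6621, 0.0251, 0.0349]
ee_rot: [-0.0, 0.973, 0.231, -0.001]
contact_force: [-0.0, 0.2, 0.9]
width: 0.0499
```

```bash
python3 - <<'E'
from rig import manip
from h import *
a=manip.get_image("side");b=manip.get_image("top")
crop(a,200,190,340,300,5,"pics/s1.png");crop(b,240,130,360,250,5,"pics/t1.png");print(manip.get_state()["position"])
E
```

```text
[0.66343931 0.02502701 0.03674482]
```

View pics/s1.png

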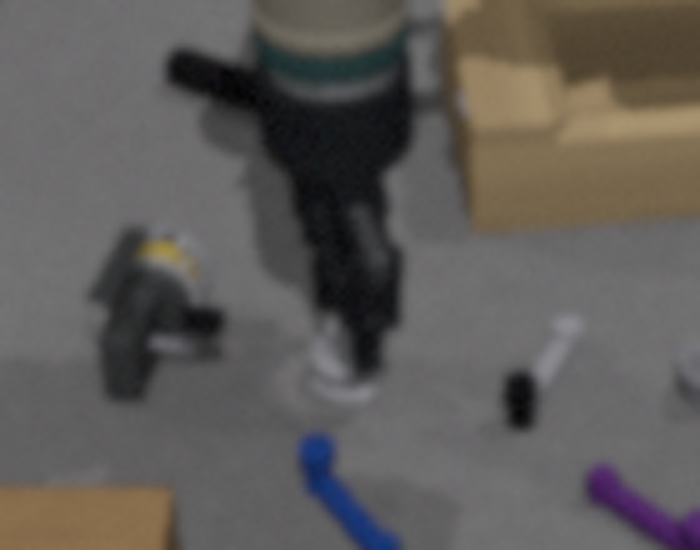

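The side picture shows the fingers straddling the spool's knob at crop (350,340). I lower 2 mm and close.

>>> move_arm:
  series:
    - [[0,0,-0.002,0,0,0,0.035],[0,0,0,0,0,0,0.0],[0,0,0,0,0,0,0.0],[0,0,0,0,0,0,0.0],[0,0,0,0,0,0,0.0],[0,0,0,0,0,0,0],[0,0,0,0,0,0,0],[0,0,0.01,0,0,0,0],[0,0,0.03,0,0,0,0],[0,0,0.03,0,0,0,0],[0,0,0.03,0,0,0,0],[0,0,0.03,0,0,0,0]]

```text
clock: 3.45
position: [0.6618, 0.0252, 0.1647]
ee_rot: [-0.0, 0.973, 0.231, -0.0]
contact_force: [0.8, 0.4, -0.7]
width: 0.0175
```

```bash
python3 - <<'E'
from rig import manip
from h import *
a=manip.get_image("side")
crop(a,200,130,340,270,4,"pics/s2.png");print(manip.get_state()["position"],manip.get_state()["width"])
c=np.array([.538,-.2066]);y=.264;X=np.array([np.cos(y),np.sin(y)]);Y=np.array([-X[1],X[0]])
for n,p in[("spool",(-35,28)),("crank",(-35,-28)),("pre",(-62,0)),("home",(-2,0))]: print(n,c+X*p[0]/1000+Y*p[1]/1000)
E
```

```text
[0.66546951 0.02506353 0.17191395] 0.018147509794586156
spool [ 0.49690618 -0.18870313]
crank [ 0.51151905 -0.24276295]
pre [ 0.47814806 -0.22277853]
home [ 0.53606929 -0.20712189]
```

View pics/s2.png

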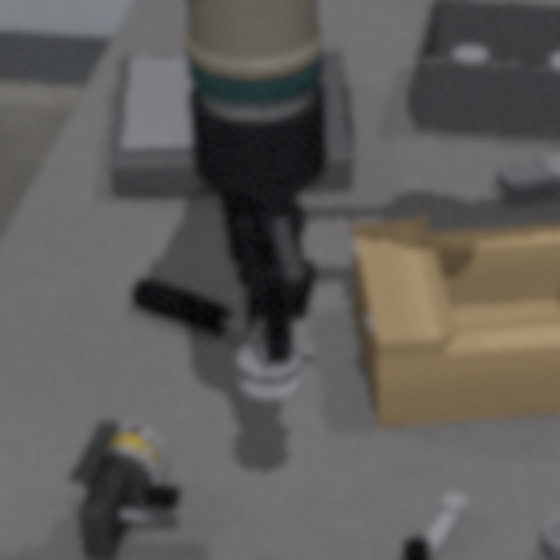

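>>> move_arm:
  series:
    - [[-0.0119,-0.01526,0,0,0,0.0978,0],[-0.0119,-0.01526,0,0,0,0.0978,0],[-0.0119,-0.01526,0,0,0,0.0978,0],[-0.0119,-0.01526,0,0,0,0.0978,0],[-0.0119,-0.01526,0,0,0,0.0978,0],[-0.0119,-0.01526,0,0,0,0.0978,0],[-0.0119,-0.01526,0,0,0,0.0978,0],[-0.0119,-0.01526,0,0,0,0.0978,0],[-0.0119,-0.01526,0,0,0,0.0978,0],[-0.0119,-0.01526,0,0,0,0.0978,0],[-0.0119,-0.01526,0,0,0,0.0978,0],[-0.0119,-0.01526,0,0,0,0.0978,0],[-0.0119,-0.01526,0,0,0,0.0978,0],[-0.0119,-0.01526,0,0,0,0.0978,0],[0,0,0,0,0,0,0],[0,0,0,0,0,0,0]]

```text
clock: 4.83
position: [0.4952, -0.1888, 0.1634]
ee_rot: [-0.0, 0.609, 0.793, 0.0]
contact_force: [0.4, 0.4, -0.9]
width: 0.018
```

```bash
python3 - <<'E'
from rig import manip
from h import *
a=manip.get_image("side")
crop(a,240,110,400,250,4,"pics/s3.png");s=manip.get_state();print(s["position"],s["ee_rot"],s["width"])
E
```

```text
[ 0.49575574 -0.18829085  0.16345661] [1.12127109e-04 6.08819656e-01 7.93308545e-01 4.08209388e-04] 0.018002604200828137
```

View pics/s3.png

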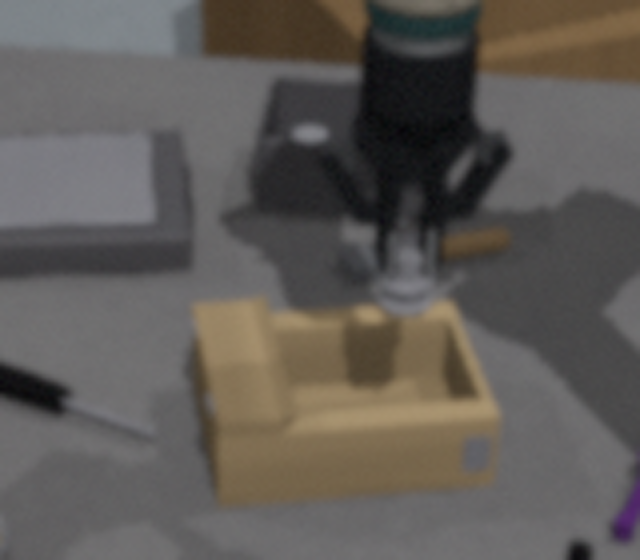

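>>> move_arm:
  series:
    - [[0.0,0,-0.03,0,0,0,0],[0,0,-0.03,0,0,0,0],[0,0,-0.03,0,0,0,0],[0,0,-0.02,0,0,0,0],[0,0,-0.01,0,0,0,0],[0,0,0,0,0,0,0],[0,0,0,0,0,0,0],[0,0,0,0,0,0,0.035],[0,0,0,0,0,0,0.035],[0,0,0,0,0,0,0.035],[0,0,0.02,0,0,0,0.035],[0,0,0.03,0,0,0,0.035],[0,0,0.03,0,0,0,0.035],[0,0,0.04,0,0,0,0.035]]

```text
clock: 6.05
position: [0.4943, -0.1877, 0.1633]
ee_rot: [-0.002, 0.608, 0.794, -0.0]
contact_force: [1.2, -1.2, -0.5]
width: 0.0347
```

```bash
python3 - <<'E'
from rig import manip
from h import *
a=manip.get_image("side")
crop(a,240,110,400,250,4,"pics/s4.png");s=manip.get_state();print(s["position"],s["ee_rot"],s["width"])
E
```

```text
[ 0.49935633 -0.19025613  0.1724346 ] [0.00662219 0.60780615 0.79405705 0.00111154] 0.034937104014668555
```

View pics/s4.png

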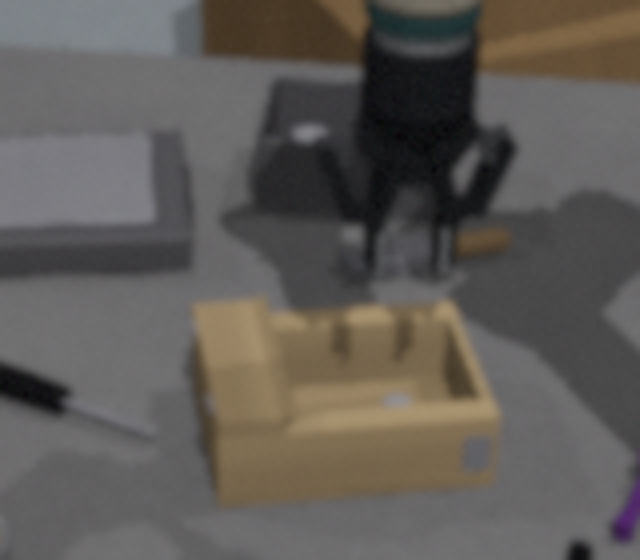

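>>> move_arm:
  series:
    - [[0.0079,0.0258,0,0,0,-0.0653,0.045],[0.0079,0.0258,0,0,0,-0.0653,0.045],[0.0079,0.0258,0,0,0,-0.0653,0.045],[0.0079,0.0258,0,0,0,-0.0653,0.045],[0.0079,0.0258,0,0,0,-0.0653,0.045],[0.0079,0.0258,0,0,0,-0.0653,0.045],[0.0079,0.0258,0,0,0,-0.0653,0.045],[0.0079,0.0258,0,0,0,-0.0653,0.045],[0,0,-0.03,0,0,0,0.045],[0,0,-0.03,0,0,0,0.045],[0,0,-0.03,0,0,0,0.045],[0,0,-0.02,0,0,0,0.045],[0,0,0,0,0,0,0.045],[0,0,0,0,0,0,0.045]]

```text
clock: 7.27
position: [0.5584, 0.0181, 0.0529]
ee_rot: [-0.001, 0.792, 0.61, -0.001]
contact_force: [1.2, 0.3, 0.1]
width: 0.0449
```

```bash
python3 - <<'E'
from rig import manip
from h import *
for n in("side","top"):
  a=manip.get_image(n)
  if n=="side": crop(a,240,190,380,300,5,"pics/s5.png")
  else: crop(a,250,170,350,270,5,"pics/t5.png")
s=manip.get_state();print(s["position"],s["ee_rot"],s["width"])
E
```

```text
[0.5602812  0.01782638 0.05485718] [0.00110784 0.792299   0.61013088 0.001179  ] 0.04493805942043868
```

View pics/s5.png

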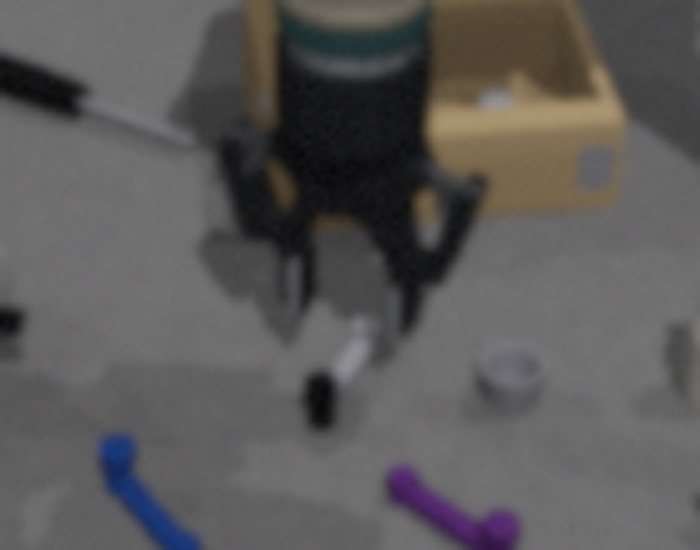

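The fingers straddle the crank arm at crop (345,350), and the tin at (510,375) is clear of them. I descend and grip.

>>> move_arm:
  series:
    - [[0,0,-0.02,0,0,0,0.045],[0,0,-0.015,0,0,0,0.045],[0,0,-0.0045,0,0,0,0.045],[0,0,0,0,0,0,0.03],[0,0,0,0,0,0,0],[0,0,0,0,0,0,0],[0,0,0,0,0,0,0],[0,0,0,0,0,0,0],[0,0,0,0,0,0,0],[0,0,0.02,0,0,0,0],[0,0,0.03,0,0,0,0],[0,0,0.03,0,0,0,0],[0,0,0.03,0,0,0,0],[0,0,0.03,0,0,0,0]]

```text
clock: 8.53
position: [0.5584, 0.018, 0.1554]
ee_rot: [-0.0, 0.792, 0.61, -0.0]
contact_force: [0.2, -0.0, -1.2]
width: 0.011
```

```bash
python3 - <<'E'
from rig import manip
from h import *
for n in("side","top"):
  a=manip.get_image(n)
  if n=="side": crop(a,240,130,380,270,4,"pics/s6.png")
  else: crop(a,250,170,470,300,3.5,"pics/t6.png")
s=manip.get_state();print(s["position"],s["ee_rot"],s["width"])
E
```

```text
[0.56237969 0.01773933 0.15941476] [0.00394045 0.79221348 0.61021664 0.00423522] 0.01072294779681127
```

View pics/s6.png

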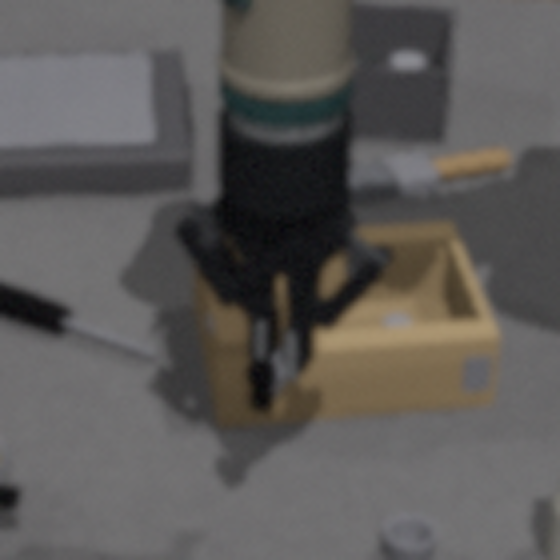

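View pics/t6.png

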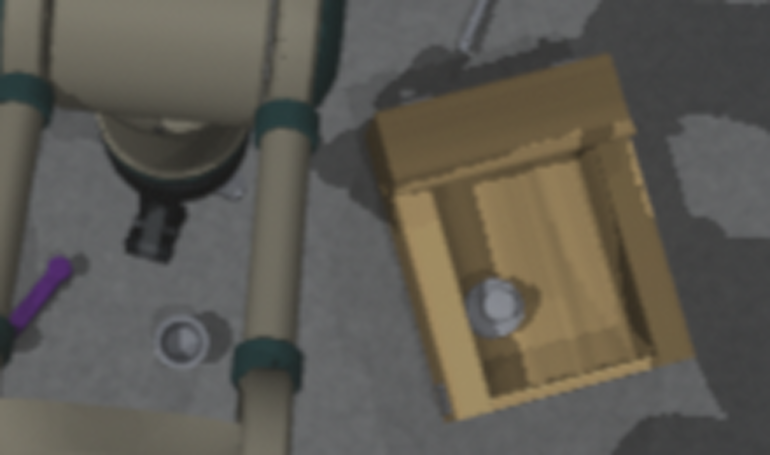

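>>> move_arm:
  series:
    - [[-0.004,-0.0215,0,0,0,-0.0874,0],[-0.004,-0.0215,0,0,0,-0.0874,0],[-0.004,-0.0215,0,0,0,-0.0874,0],[-0.004,-0.0215,0,0,0,-0.0874,0],[-0.004,-0.0215,0,0,0,-0.0874,0],[-0.004,-0.0215,0,0,0,-0.0874,0],[-0.004,-0.0215,0,0,0,-0.0874,0],[-0.004,-0.0215,0,0,0,-0.0874,0],[-0.004,-0.0215,0,0,0,-0.0874,0],[-0.004,-0.0215,0,0,0,-0.0874,0],[-0.004,-0.0215,0,0,0,-0.0874,0],[-0.004,-0.0215,0,0,0,-0.0874,0],[0,0,0,0,0,0,0],[0,0,0,0,0,0,0]]

```text
clock: 9.8
position: [0.5101, -0.2406, 0.1529]
ee_rot: [-0.001, 0.991, 0.131, -0.001]
contact_force: [-0.0, 0.3, -0.9]
width: 0.0109
```

```bash
python3 - <<'E'
from rig import manip
from h import *
for n in("side","top"):
  a=manip.get_image(n)
  if n=="side": crop(a,240,110,400,250,4,"pics/s7.png")
  else: crop(a,330,170,470,300,4,"pics/t7.png")
s=manip.get_state();print(s["position"],s["ee_rot"],s["width"])
E
```

```text
[ 0.51040741 -0.23919103  0.15318004] [-7.35382872e-04  9.91273164e-01  1.31820919e-01 -4.67538622e-04] 0.011223085760625761
```

View pics/s7.png

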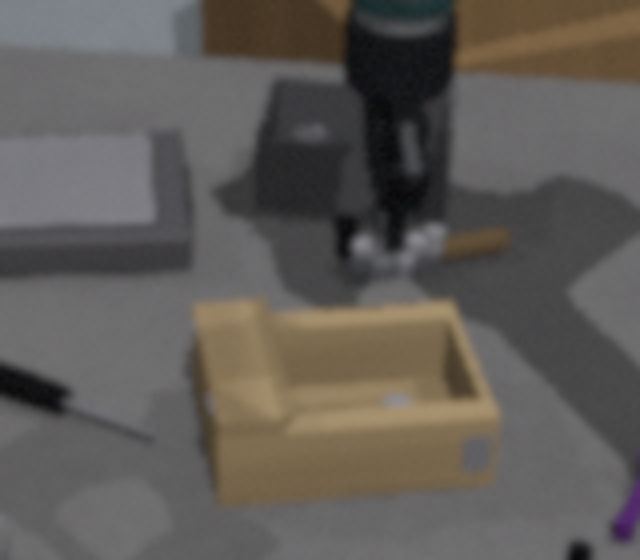

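View pics/t7.png

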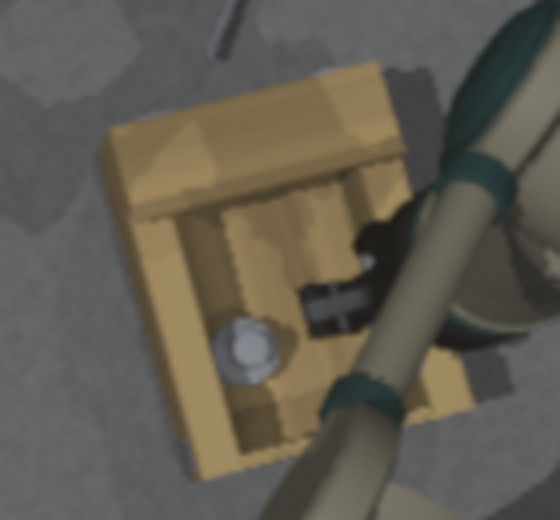

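>>> move_arm:
  series:
    - [[0,0,-0.03,0,0,0,0],[0,0,-0.03,0,0,0,0],[0,0,-0.03,0,0,0,0],[0,0,-0.015,0,0,0,0],[0,0,-0.013,0,0,0,0],[0,0,-0.008,0,0,0,0],[0,0,0,0,0,0,0],[0,0,0,0,0,0,0]]

```text
clock: 10.57
position: [0.5111, -0.2391, 0.0279]
ee_rot: [-0.0, 0.991, 0.132, -0.0]
contact_force: [0.2, 0.2, -0.6]
width: 0.0103
```

>>> move_arm:
  series:
    - [[0,0,-0.002,0,0,0,0],[0,0,0,0,0,0,0],[0,0,0,0,0,0,0.022],[0,0,0,0,0,0,0.022],[0,0,0,0,0,0,0.022],[0,0,0.02,0,0,0,0.022],[0,0,0.03,0,0,0,0.022],[0,0,0.03,0,0,0,0.022],[0,0,0.04,0,0,0,0.022],[0,0.03,0,0,0,0.08,0.04],[0,0.03,0,0,0,0.08,0.05],[0,0.03,0,0,0,0.08,0.05],[0,0.03,0,0,0,0.08,0.05],[0,0.03,0,0,0,0.08,0.05],[0,0.03,0,0,0,0.08,0.05],[0,0.03,0,0,0,0.08,0.05]]

```text
clock: 11.9
position: [0.5109, -0.0284, 0.1464]
ee_rot: [0.0, 0.915, 0.402, 0.001]
contact_force: [0.6, 1.1, -0.2]
width: 0.0497
```

```bash
python3 - <<'E'
from rig import manip
from h import *
for n in("side","top"):
  a=manip.get_image(n)
  if n=="side": crop(a,240,170,400,290,4,"pics/s8.png")
  else: crop(a,330,170,470,300,5,"pics/t8.png"); pickle.dump(a,open("t8.pkl","wb"))
s=manip.get_state();print(s["position"],s["ee_rot"],s["width"])
E
```

```text
[ 0.51037483 -0.02591025  0.14631382] [-7.06206063e-04  9.15201724e-01  4.02994805e-01  7.02234018e-04] 0.05011575353036629
```

View pics/t8.png

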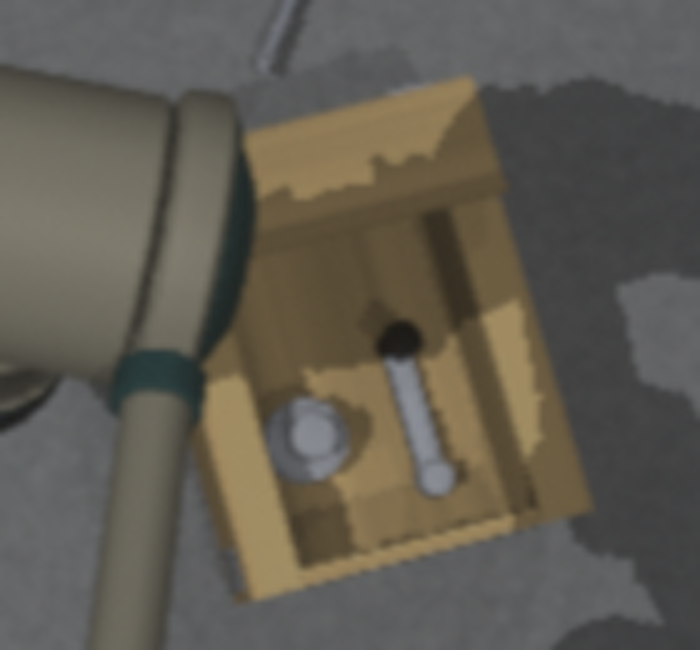

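Both parts lie in the case, the spool at crop (310,435) and the crank at (418,410). I go on to the cover.

>>> move_arm:
  series:
    - [[-0.001,0.0333,0,0,0,0.0666,0.055],[-0.001,0.0333,0,0,0,0.0666,0.055],[-0.001,0.0333,0,0,0,0.0666,0.055],[-0.001,0.0333,0,0,0,0.0666,0.055],[-0.001,0.0333,0,0,0,0.0666,0.055],[-0.001,0.0333,0,0,0,0.0666,0.055],[-0.001,0.0333,0,0,0,0.0666,0.055],[-0.001,0.0333,0,0,0,0.0666,0.055],[-0.001,0.0333,0,0,0,0.0666,0.055],[0,0,0,0,0,0,0.055],[0,0,0,0,0,0,0.055]]

```text
clock: 12.92
position: [0.5021, 0.2708, 0.1459]
ee_rot: [0.0, 0.757, 0.654, 0.0]
contact_force: [1.0, -0.6, 0.8]
width: 0.055
```

```bash
python3 - <<'E'
from rig import manip
from h import *
for n in("side","top"):
  a=manip.get_image(n)
  if n=="side": crop(a,240,260,400,390,5,"pics/s9.png")
  else: crop(a,140,190,260,310,5,"pics/t9.png")
s=manip.get_state();print(s["position"],s["ee_rot"],s["width"])
d=pickle.load(open("im0.pkl","rb"))
h=cv2.cvtColor(d["top"]["color"],cv2.COLOR_RGB2HSV)
m=((h[...,1]>130)&(h[...,0]<14)).astype(np.uint8); m[:235]=0;m[275:]=0;m[:,:165]=0;m[:,215:]=0
ys,xs=np.nonzero(m);print(len(xs),xs.min(),xs.max(),ys.min(),ys.max());P=np.array([ray(d["top"],x,y,.041)[:2] for x,y in zip(xs,ys)]).astype(np.float32)*1000
print(cv2.minAreaRect(P))
E
```

```text
[0.5019261  0.26879643 0.14582996] [ 4.40009367e-04  7.57519212e-01  6.52812667e-01 -2.67632151e-04] 0.05525552528641366
142 176 201 250 258
((500.87152099609375, 270.01483154296875), (56.496952056884766, 14.176279067993164), 83.2899169921875)
```

View pics/s9.png

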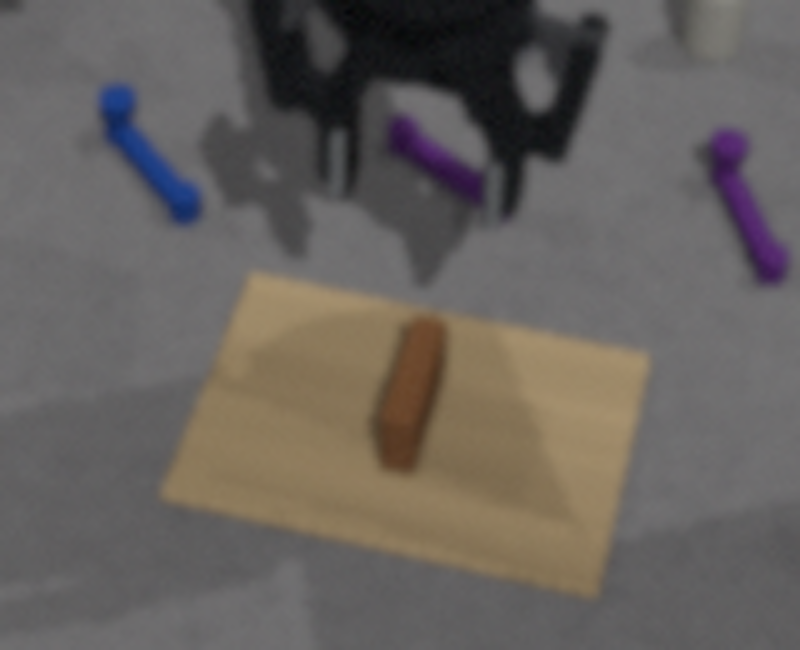

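>>> move_arm:
  series:
    - [[-0.001,0.0015,-0.03,0,0,0,0.055],[0,0,-0.03,0,0,0,0.055],[0,0,-0.03,0,0,0,0.055],[0,0,-0.02,0,0,0,0.055],[0,0,-0.01,0,0,0,0.055],[0,0,-0.005,0,0,0,0.055],[0,0,0,0,0,0,0.055],[0,0,0,0,0,0,0.055]]
  newtons: 60

```text
clock: 13.68
position: [0.5019, 0.2709, 0.0218]
ee_rot: [0.0, 0.758, 0.653, 0.001]
contact_force: [-0.0, 0.9, -0.0]
width: 0.055
```

```bash
python3 - <<'E'
from rig import manip
from h import *
for n in("side","top"):
  a=manip.get_image(n)
  if n=="side": crop(a,240,260,400,390,5,"pics/s10.png")
s=manip.get_state();print(s["position"],s["ee_rot"],s["width"],s["contact_force"])
E
```

```text
[0.50210971 0.2714051  0.02230272] [5.60863852e-04 7.57444655e-01 6.52897495e-01 1.46333014e-03] 0.05498812034506707 [ 0.20045488 -0.87536978  0.1758247 ]
```

View pics/s10.png

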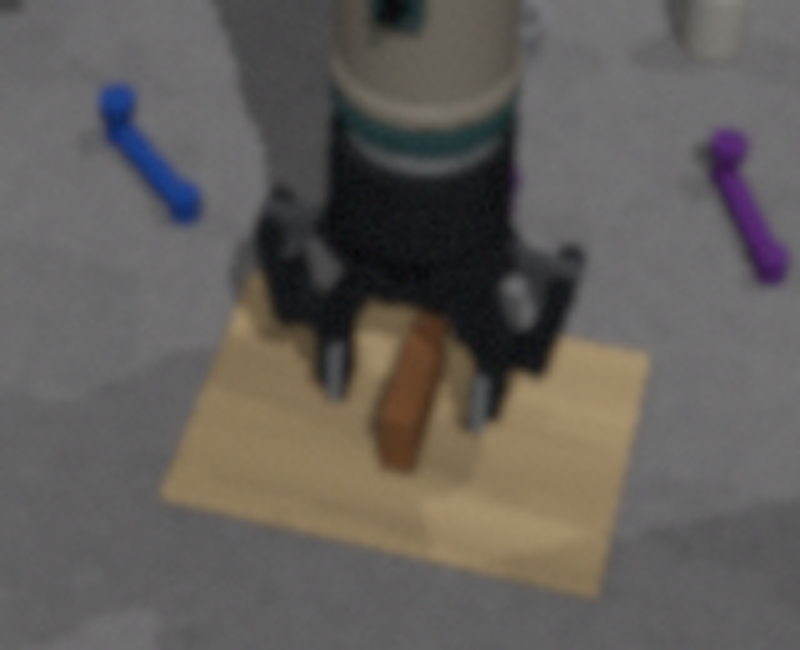

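>>> move_arm:
  series:
    - [[0,0,0,0,0,0,0.03],[0,0,0,0,0,0,0.01],[0,0,0,0,0,0,0],[0,0,0,0,0,0,0],[0,0,0,0,0,0,0],[0,0,0,0,0,0,0],[0,0,0,0,0,0,0],[0,0,0,0,0,0,0]]
  newtons: 70

```text
clock: 14.45
position: [0.5012, 0.2715, 0.0216]
ee_rot: [0.0, 0.757, 0.653, 0.001]
contact_force: [-0.8, 0.1, 5.9]
width: 0.0148
```

```bash
python3 - <<'E'
from rig import manip
s=manip.get_state();print(s["position"],s["ee_rot"],s["width"],s["contact_force"],s["moment"])
E
```

```text
[0.50123264 0.27149276 0.02162534] [2.04213871e-04 7.57268717e-01 6.53103094e-01 6.30352364e-04] 0.014837845374344278 [-0.82229923  0.10013954  5.87409412] [-0.03250213  0.12532995 -0.0003834 ]
```

>>> move_arm:
  series:
    - [[0,0,0.01,0,0,0,0],[0,0,0.02,0,0,0,0],[0,0,0.03,0,0,0,0],[0,0,0.03,0,0,0,0],[0,0,0.03,0,0,0,0],[0,0,0.02,0,0,0,0],[0,0,0,0,0,0,0],[0,0,0,0,0,0,0]]

```text
clock: 15.12
position: [0.5011, 0.2713, 0.1618]
ee_rot: [0.0, 0.757, 0.653, 0.001]
contact_force: [-0.6, 0.3, -2.6]
width: 0.0146
```

```bash
python3 - <<'E'
from rig import manip
from h import *
for n in("side","top"):
  a=manip.get_image(n)
  if n=="side": crop(a,200,200,400,400,3,"pics/s11.png")
s=manip.get_state();print(s["position"],s["ee_rot"],s["width"],s["contact_force"],s["moment"])
E
```

```text
[0.499544   0.27065045 0.15934209] [-4.85222413e-04  7.57310271e-01  6.53053230e-01 -1.54838677e-03] 0.01506828640931621 [ 0.07995444  0.9347857  -1.98845837] [-0.03417307  0.00335133  0.00950371]
```

View pics/s11.png

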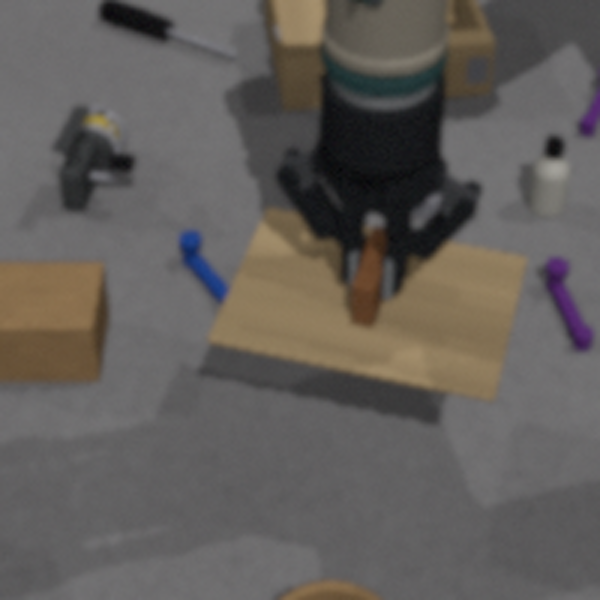

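>>> move_arm:
  series:
    - [[-0.0014,-0.0309,0,0,0,0.0258,0],[-0.0014,-0.0309,0,0,0,0.0258,0],[-0.0014,-0.0309,0,0,0,0.0258,0],[-0.0014,-0.0309,0,0,0,0.0258,0],[-0.0014,-0.0309,0,0,0,0.0258,0],[-0.0014,-0.0309,0,0,0,0.0258,0],[-0.0014,-0.0309,0,0,0,0.0258,0],[-0.0014,-0.0309,0,0,0,0.0258,0],[-0.0014,-0.0309,0,0,0,0.0258,0],[-0.0014,-0.0309,0,0,0,0.0258,0],[-0.0014,-0.0309,0,0,0,0.0258,0],[-0.0014,-0.0309,0,0,0,0.0258,0],[-0.0014,-0.0309,0,0,0,0.0258,0],[-0.0014,-0.0309,0,0,0,0.0258,0],[-0.0014,-0.0309,0,0,0,0.0258,0],[-0.0014,-0.0309,0,0,0,0.0258,0],[0,0,0,0,0,0,0],[0,0,0,0,0,0,0]]

```text
clock: 16.72
position: [0.4773, -0.2241, 0.1587]
ee_rot: [-0.002, 0.609, 0.793, -0.0]
contact_force: [-0.3, 0.6, -1.9]
width: 0.0152
```

```bash
python3 - <<'E'
from rig import manip
from h import *
d={}
for n in("side","top"):
  a=manip.get_image(n); d[n]=a
  if n=="side": crop(a,240,100,440,270,4,"pics/s12.png")
  else: crop(a,330,150,490,340,3.15,"pics/t12.png")
pickle.dump(d,open("im12.pkl","wb"))
s=manip.get_state();print(s["position"],s["ee_rot"],s["width"],s["contact_force"],s["moment"])
E
```

```text
[ 0.47736738 -0.22212963  0.1592019 ] [-2.09507340e-03  6.07672907e-01  7.94184624e-01  1.78170983e-04] 0.01502533862394208 [-0.54088177  0.68811819 -2.08595535] [ 0.01281448 -0.01778668  0.02954634]
```

View pics/s12.png

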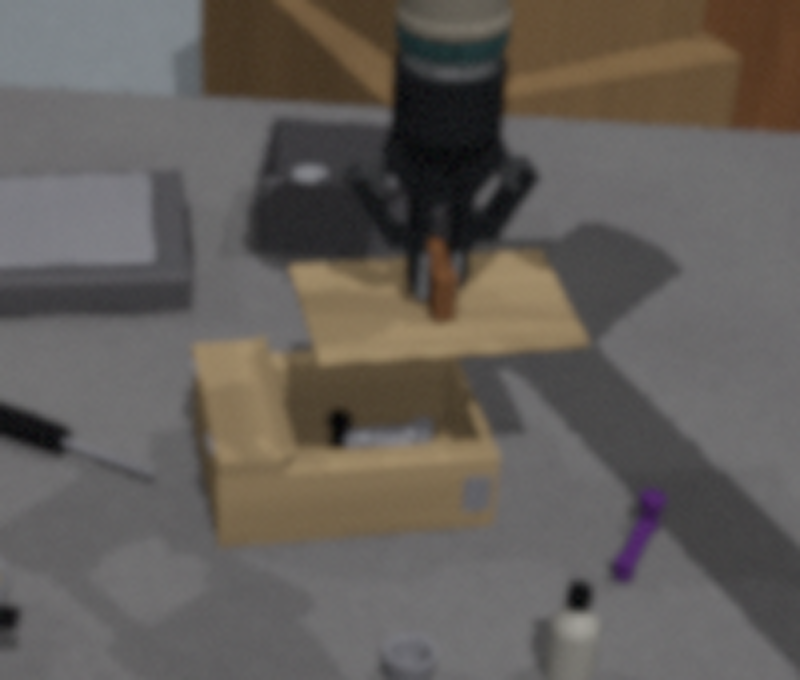

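View pics/t12.png

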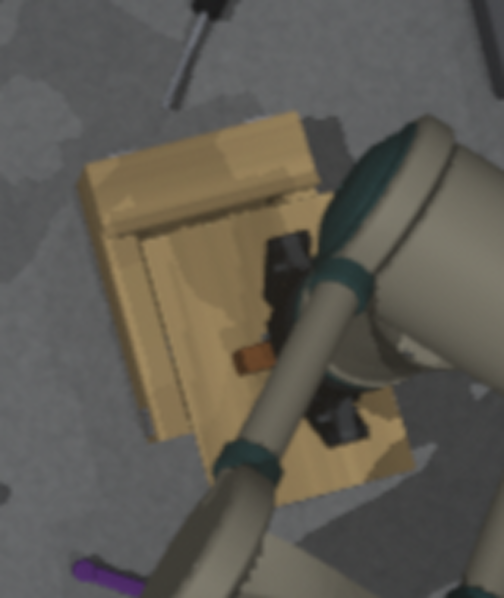

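```bash
python3 - <<'E'
from h import *
d=pickle.load(open("im12.pkl","rb"));S=d["side"];T=d["top"]
np.set_printoptions(precision=4,suppress=True)
h=cv2.cvtColor(S["color"],cv2.COLOR_RGB2HSV); m=((h[...,1]>60)&(h[...,0]<30)).astype(np.uint8)
n,l=cv2.connectedComponents(m); c=(l==l[180,325]).astype(np.uint8)
cn=max(cv2.findContours(c,0,2)[0],key=cv2.contourArea); print(cv2.approxPolyDP(cn,2.5,True)[:,0].tolist())
s=lambda u,v:(240+u/4,100+v/4)
P={n:ray(S,*s(u,v),z)[:2] for n,u,v,z in[("BL",290,263,.142),("FL",319,361,.14),("FR",588,345,.14),("BR",548,247,.142)]}
for k in P: print(k,P[k])
print("front len",np.linalg.norm(P["FL"]-P["FR"]),"left",np.linalg.norm(P["FL"]-P["BL"]),"ctr",sum(P.values())/4, "yaw",np.arctan2(*(P["FL"]-P["FR"])[::-1]))
t=lambda u,v:(330+u/3.15,150+v/3.15)
for n,u,v in[("flapside left",140,240),("rear left",205,470),("rear right",415,468)]: print(n,ray(T,*t(u,v),.142))
c0=np.array([.538,-.2066]);y=.264;X=np.array([np.cos(y),np.sin(y)]);Y=np.array([-X[1],X[0]])
p=np.array([.4773,-.2228])-c0;print("tcp in case",p@X,p@Y)
p=sum(P.values())/4-c0;print("ctr in case",p@X,p@Y)
p=ray(T,*t(140,240),.142)[:2]-c0;print("frontleft in case top",p@X,p@Y)
p=ray(T,*t(415,468),.142)[:2]-c0;print("rear right",p@X,p@Y)
E
```

```text
[[375, 163], [357, 163], [355, 169], [348, 158], [346, 175], [342, 173], [341, 164], [312, 167], [318, 183], [316, 188], [289, 186], [289, 208], [294, 210], [290, 213], [295, 235], [362, 230], [354, 226], [355, 219], [364, 216], [354, 190], [386, 185]]
BL [ 0.5832 -0.2617]
FL [ 0.5496 -0.1353]
FR [ 0.369  -0.1803]
BR [ 0.3969 -0.3117]
front len 0.18606027502098865 left 0.13087179601005422 ctr [ 0.4747 -0.2222] yaw 0.24447952696328737
flapside left [ 0.5501 -0.1342  0.142 ]
rear left [ 0.4011 -0.1742  0.142 ]
rear right [ 0.4033 -0.3093  0.142 ]
tcp in case -0.06282427692951773 0.00020056989622473445
ctr in case -0.06522613574110117 0.0014275239405473709
frontleft in case top 0.03058407142088388 0.06671925917287498
rear right -0.15683220264316663 -0.0639715070741241
```

>>> move_arm:
  series:
    - [[0,0,-0.02,0,0,0,0],[0,0,-0.02,0,0,0,0],[0,0,-0.02,0,0,0,0],[0,0,-0.01,0,0,0,0],[0,0,-0.004,0,0,0,0],[0,0,0,0,0,0,0],[0,0,0,0,0,0,0],[0,0,0,0,0,0,0]]

```text
clock: 17.48
position: [0.4794, -0.2235, 0.0879]
ee_rot: [0.001, 0.607, 0.795, 0.0]
contact_force: [-0.9, 0.9, -1.4]
width: 0.0149
```

```bash
python3 - <<'E'
from rig import manip
from h import *
d={}
for n in("side","top"):
  a=manip.get_image(n); d[n]=a
  if n=="side": crop(a,240,130,400,250,5,"pics/s13.png")
  else: crop(a,330,150,490,340,3.15,"pics/t13.png")
s=manip.get_state();print(s["position"],s["ee_rot"],s["width"],s["contact_force"],s["moment"])
E
```

```text
[ 0.47918883 -0.22356266  0.08789936] [1.17235428e-03 6.07350713e-01 7.94432954e-01 1.38548127e-04] 0.014857595986744859 [-0.22299981 -0.03239342 -1.5453111 ] [-0.0385184  -0.09545331 -0.01927685]
```

View pics/s13.png

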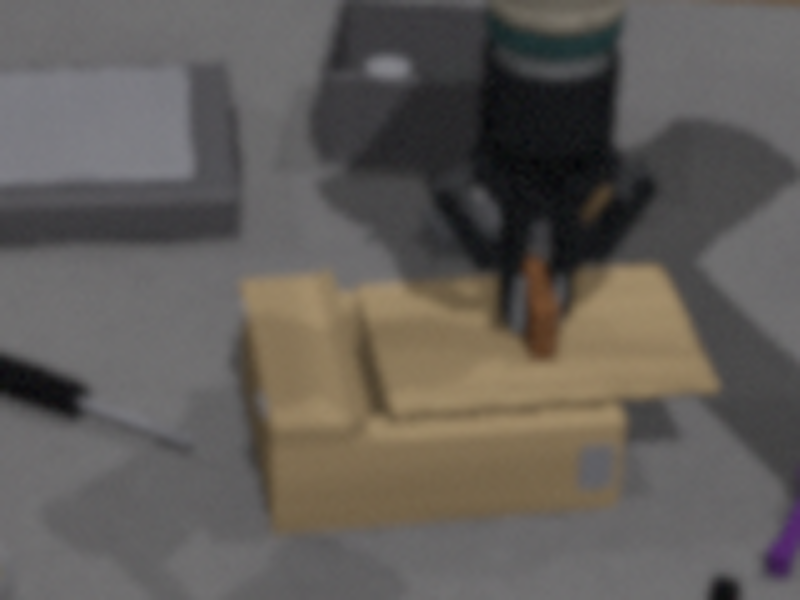

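>>> move_arm:
  series:
    - [[0,0,-0.003,0,0,0,0],[0,0,0,0,0,0,0],[0,0,0,0,0,0,0],[0,0,0,0,0,0,0]]

```text
clock: 17.92
position: [0.4784, -0.2233, 0.0839]
ee_rot: [0.0, 0.607, 0.794, 0.0]
contact_force: [0.3, 0.3, -1.7]
width: 0.0151
```

>>> move_arm:
  series:
    - [[0,0,-0.0015,0,0,0,0],[0,0,0,0,0,0,0],[0,0,0,0,0,0,0],[0,0,0,0,0,0,0]]

```text
clock: 18.25
position: [0.4784, -0.2232, 0.0823]
ee_rot: [-0.0, 0.607, 0.794, 0.0]
contact_force: [0.2, -0.5, -1.3]
width: 0.0145
```

```bash
python3 - <<'E'
from rig import manip
s=manip.get_state();print(s["position"],s["ee_rot"],s["width"],s["contact_force"],s["moment"])
E
```

```text
[ 0.47844538 -0.22322201  0.08225751] [-2.18635869e-05  6.07445919e-01  7.94361034e-01  4.03735103e-05] 0.014487258064588445 [ 0.19870746 -0.52382373 -1.28140683] [-0.0032009   0.01359572 -0.01772245]
```

Nearly on the rim. I go down in small steps until contact.

>>> move_arm:
  series:
    - [[0,0,-0.001,0,0,0,0],[0,0,0,0,0,0,0],[0,0,0,0,0,0,0]]

```text
clock: 18.5
position: [0.4786, -0.2233, 0.0816]
ee_rot: [0.0, 0.607, 0.794, 0.0]
contact_force: [-1.4, 0.5, 1.9]
width: 0.015
```

>>> move_arm:
  series:
    - [[0,0,-0.001,0,0,0,0],[0,0,0,0,0,0,0],[0,0,0,0,0,0,0]]

```text
clock: 18.75
position: [0.4786, -0.2233, 0.0816]
ee_rot: [0.001, 0.607, 0.794, 0.0]
contact_force: [-1.9, 1.5, 7.8]
width: 0.015
```

```bash
python3 - <<'E'
from rig import manip
s=manip.get_state();print(s["position"],s["ee_rot"],s["width"],s["contact_force"],s["moment"])
E
```

```text
[ 0.47863829 -0.2233317   0.08161821] [5.26021014e-04 6.07368136e-01 7.94420336e-01 2.79107652e-05] 0.014977026061155373 [-1.87974871  1.49166535  7.83356776] [0.24235158 0.42070342 0.02653257]
```

>>> move_arm:
  series:
    - [[0.0003,-0.001,0.001,0,0,0,0],[0.0039,0.001,0,0,0,0,0],[0.0039,0.001,0,0,0,0,0],[0.0039,0.001,0,0,0,0,0],[0,0,0,0,0,0,0],[0,0,0,0,0,0,0]]

```text
clock: 19.25
position: [0.4912, -0.2213, 0.0816]
ee_rot: [0.0, 0.607, 0.794, 0.0]
contact_force: [-0.9, 0.7, 4.6]
width: 0.0151
```

```bash
python3 - <<'E'
from rig import manip
from h import *
d={}
for n in("side","top"):
  a=manip.get_image(n); d[n]=a
  if n=="side": crop(a,280,170,380,240,8,"pics/s14.png")
  else: crop(a,345,170,465,290,5,"pics/t14.png")
s=manip.get_state();print(s["position"],s["ee_rot"],s["width"],s["contact_force"],s["moment"])
E
```

```text
[ 0.49114383 -0.22131968  0.0816116 ] [5.78554301e-04 6.07395008e-01 7.94399724e-01 2.21583785e-04] 0.0147099693821984 [-0.81251841  0.95263641  5.67591298] [ 0.06499671  0.26657168 -0.01529735]
```

View pics/s14.png

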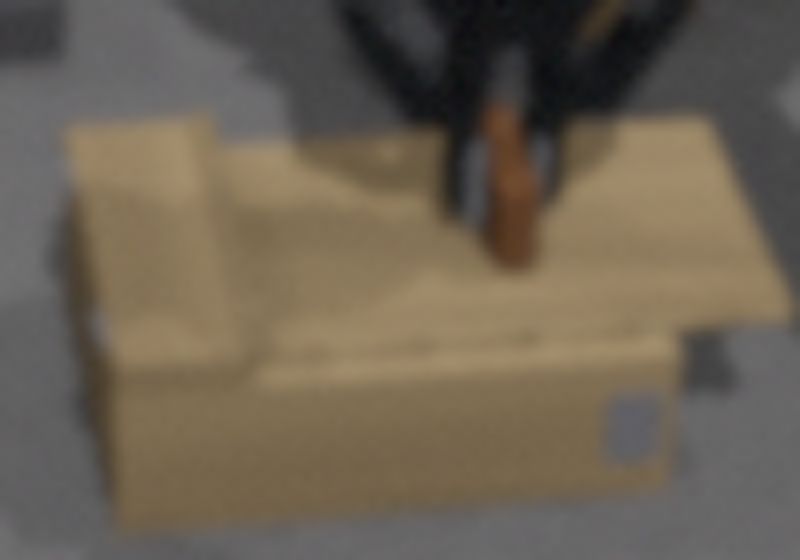

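View pics/t14.png

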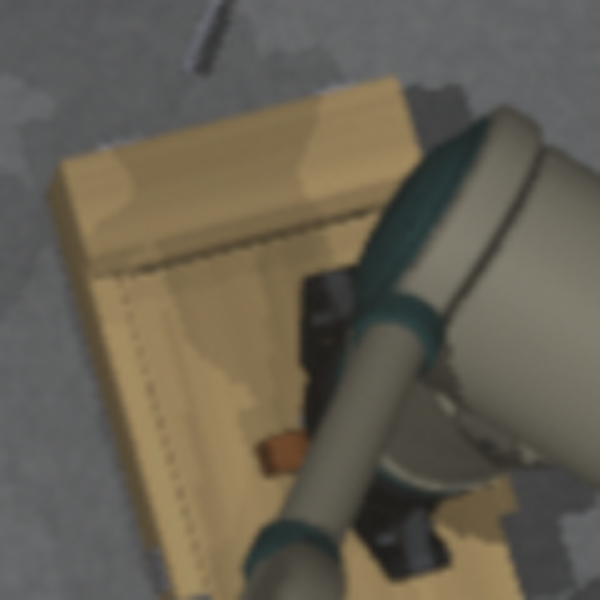

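>>> move_arm:
  series:
    - [[0.0039,0.001,0,0,0,0,0],[0.0039,0.001,0,0,0,0,0],[0.0039,0.001,0,0,0,0,0],[0.0039,0.001,0,0,0,0,0],[0.0039,0.001,0,0,0,0,0],[0,0,0,0,0,0,0]]

```text
clock: 19.85
position: [0.51, -0.2163, 0.0816]
ee_rot: [-0.0, 0.607, 0.794, -0.0]
contact_force: [-2.5, 0.3, 6.5]
width: 0.0154
```

```bash
python3 - <<'E'
from rig import manip
from h import *
d={}
for n in("side","top"):
  a=manip.get_image(n); d[n]=a
  if n=="side": crop(a,280,170,380,240,8,"pics/s15.png")
  else: crop(a,345,170,465,290,5,"pics/t15.png")
s=manip.get_state();print(s["position"],s["ee_rot"],s["width"],s["contact_force"],s["moment"])
E
```

```text
[ 0.51005168 -0.21631304  0.08162232] [ 1.28292313e-04  6.07314781e-01  7.94461281e-01 -1.09546672e-04] 0.01499954757840613 [-2.88458805 -0.16215131  6.4830924 ] [-0.01119284  0.38484417 -0.01396936]
```

View pics/s15.png

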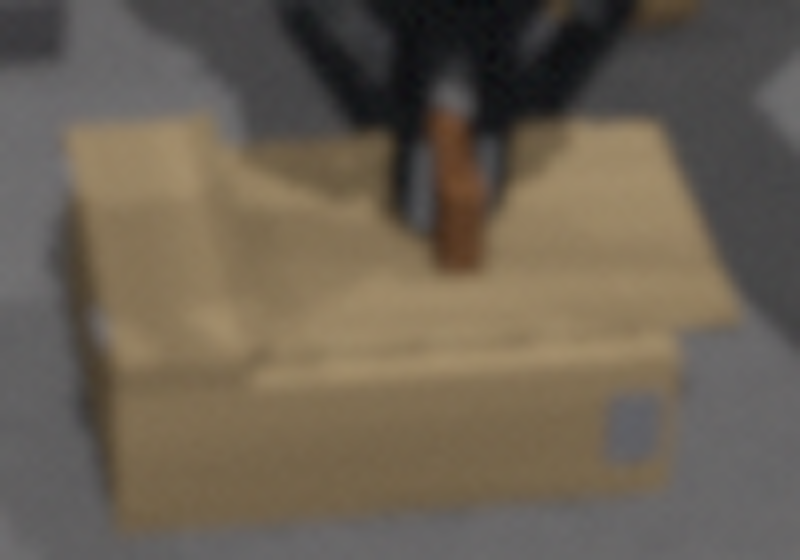

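View pics/t15.png

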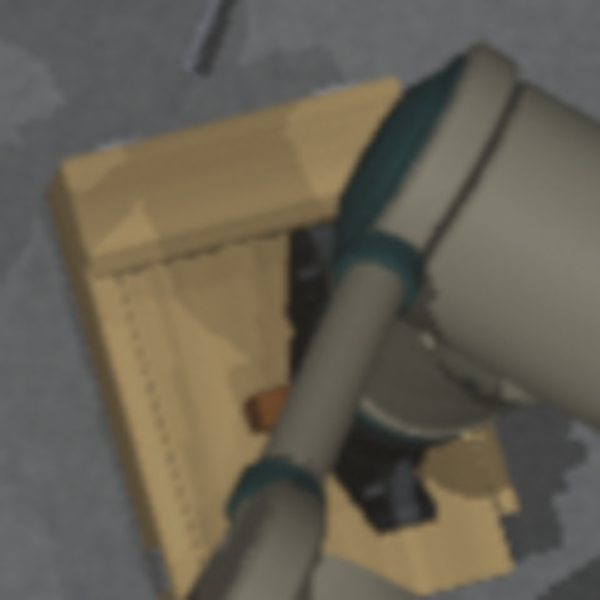

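>>> move_arm:
  series:
    - [[0.0039,0.001,0,0,0,0,0],[0.0039,0.001,0,0,0,0,0],[0.0039,0.001,0,0,0,0,0],[0.0039,0.001,0,0,0,0,0],[0.0039,0.001,0,0,0,0,0],[0,0,0,0,0,0,0]]

```text
clock: 20.45
position: [0.5295, -0.2113, 0.0816]
ee_rot: [-0.0, 0.607, 0.794, -0.0]
contact_force: [-2.0, -0.6, 6.1]
width: 0.015
```

```bash
python3 - <<'E'
from rig import manip
from h import *
d={}
for n in("side","top"):
  a=manip.get_image(n); d[n]=a
  if n=="side": crop(a,280,170,380,240,8,"pics/s16.png")
  else: crop(a,345,170,465,290,5,"pics/t16.png")
s=manip.get_state();print(s["position"],s["ee_rot"],s["width"],s["contact_force"],s["moment"])
E
```

```text
[ 0.529529   -0.21131169  0.08163583] [ 1.00436430e-04  6.07326533e-01  7.94452303e-01 -1.02776098e-04] 0.015103905623912743 [-3.10508861 -0.39794258  5.56519692] [-0.0499018   0.35679405 -0.03955299]
```

View pics/s16.png

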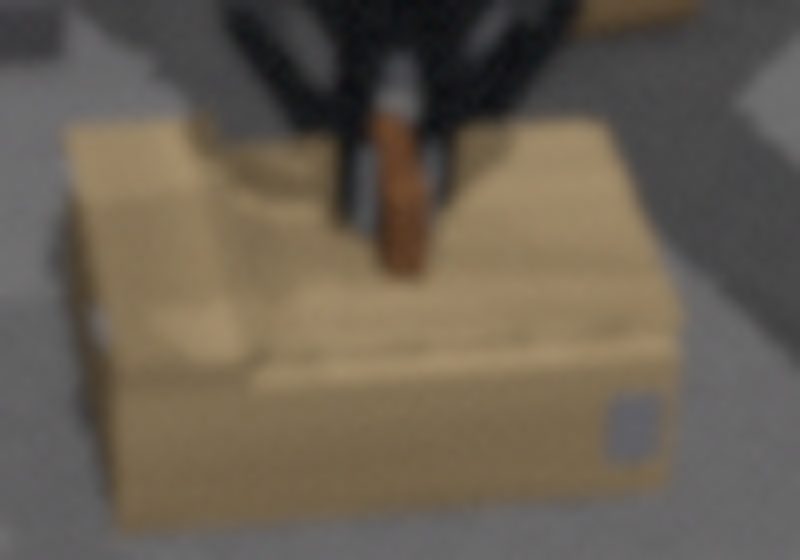

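View pics/t16.png

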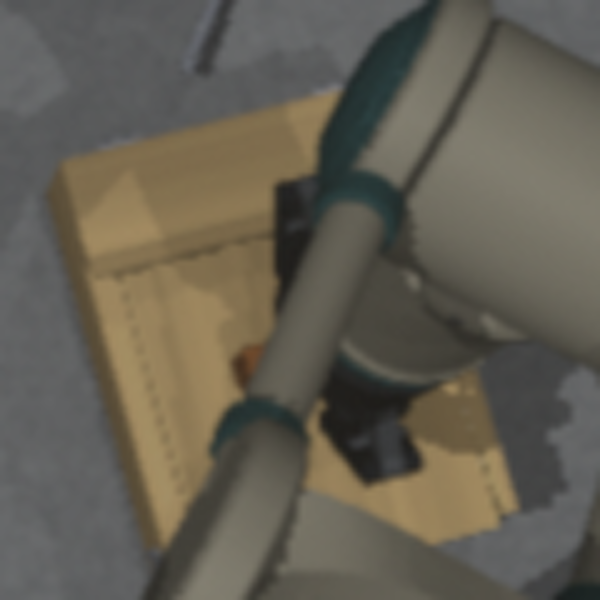

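>>> move_arm:
  series:
    - [[0.0019,0.0005,0,0,0,0,0],[0.0019,0.0005,0,0,0,0,0],[0.001,0.0003,0,0,0,0,0],[0,0,0,0,0,0,0]]

```text
clock: 20.88
position: [0.5336, -0.2102, 0.0816]
ee_rot: [-0.0, 0.607, 0.794, -0.001]
contact_force: [-4.6, -1.6, 7.0]
width: 0.015
```

>>> move_arm:
  series:
    - [[0.001,0.0003,0,0,0,0,0],[0.001,0.0003,0,0,0,0,0],[0,0,0,0,0,0,0]]

```text
clock: 21.13
position: [0.5355, -0.2096, 0.0816]
ee_rot: [-0.0, 0.607, 0.794, -0.001]
contact_force: [-4.6, -2.0, 6.3]
width: 0.0153
```

>>> move_arm:
  series:
    - [[0.001,0.0003,0,0,0,0,0],[0,0,0,0,0,0,0],[0,0,0,0,0,0,0]]

```text
clock: 21.38
position: [0.5365, -0.2093, 0.0816]
ee_rot: [-0.0, 0.607, 0.794, -0.001]
contact_force: [-5.9, -1.5, 6.7]
width: 0.015
```

>>> move_arm:
  series:
    - [[0.001,0.0003,0,0,0,0,0],[0,0,0,0,0,0,0],[0,0,0,0,0,0,0]]

```text
clock: 21.63
position: [0.5375, -0.209, 0.0816]
ee_rot: [-0.0, 0.607, 0.794, -0.001]
contact_force: [-4.2, -1.7, 6.7]
width: 0.015
```

>>> move_arm:
  series:
    - [[0.001,0.0003,0,0,0,0,0],[0,0,0,0,0,0,0],[0,0,0,0,0,0,0]]

```text
clock: 21.88
position: [0.5381, -0.2088, 0.0816]
ee_rot: [-0.001, 0.607, 0.795, -0.001]
contact_force: [-5.0, -1.2, 7.0]
width: 0.015
```

>>> move_arm:
  series:
    - [[0.001,0.0003,0,0,0,0,0],[0,0,0,0,0,0,0],[0,0,0,0,0,0,0]]

```text
clock: 22.13
position: [0.5381, -0.2088, 0.0816]
ee_rot: [-0.001, 0.607, 0.795, -0.002]
contact_force: [-7.8, -3.1, 9.4]
width: 0.0149
```

```bash
python3 - <<'E'
from rig import manip
from h import *
d={}
for n in("side","top"):
  a=manip.get_image(n); d[n]=a
  if n=="side": crop(a,280,170,380,240,8,"pics/s17.png")
  else: crop(a,345,170,465,290,5,"pics/t17.png")
s=manip.get_state();print(s["position"],s["ee_rot"],s["width"],s["contact_force"],s["moment"])
E
```

```text
[ 0.5381206  -0.20877278  0.0816264 ] [-0.00129422  0.60718298  0.79455933 -0.00161781] 0.015287427429165943 [-8.37817276 -3.85098337  9.02377892] [-0.28157951  0.80816241 -0.02665236]
```

View pics/s17.png

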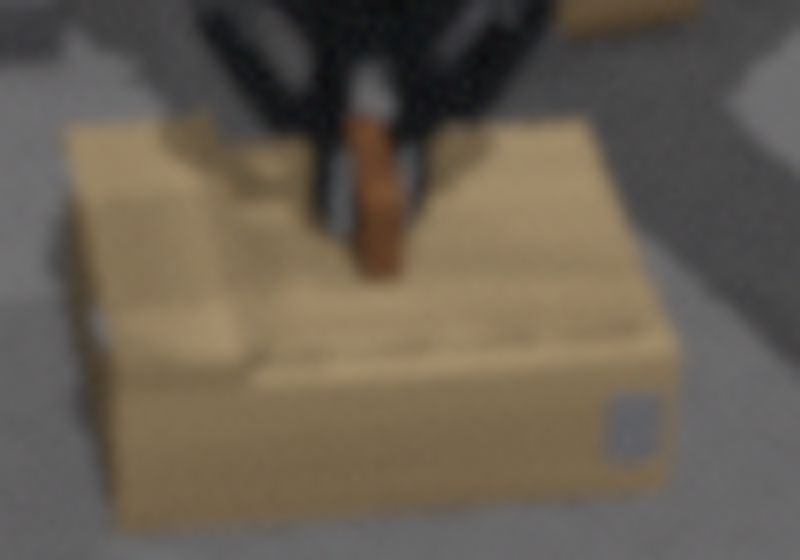

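View pics/t17.png

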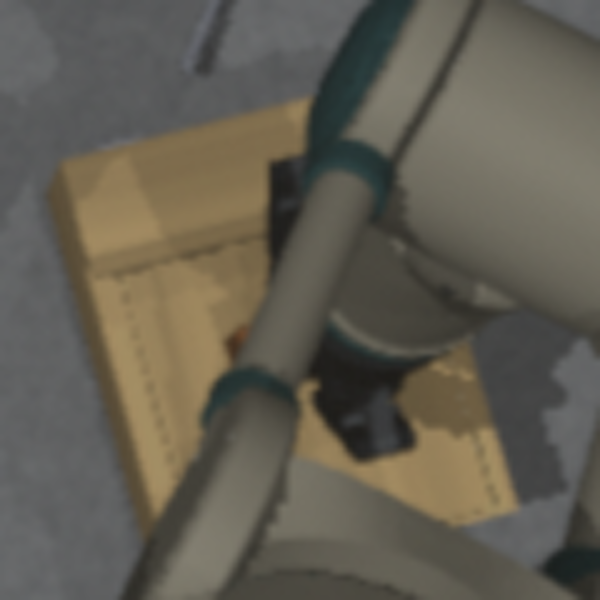

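The cover stopped at the far wall: x stalled and the push force rose. The flap is unmoved in both views. I ease the horizontal push and press down.

>>> move_arm:
  series:
    - [[-0.0008,-0.0002,-0.0007,0,0,0,0],[0,0,-0.0008,0,0,0,0],[0,0,0,0,0,0,0],[0,0,0,0,0,0,0],[0,0,0,0,0,0,0],[0,0,0,0,0,0,0]]

```text
clock: 22.73
position: [0.5381, -0.2088, 0.0816]
ee_rot: [-0.0, 0.607, 0.795, -0.001]
contact_force: [-8.3, -0.8, 15.5]
width: 0.0152
```

```bash
python3 - <<'E'
from rig import manip
from h import *
a=manip.get_image("side"); crop(a,200,170,400,300,4,"pics/s18.png")
b=manip.get_image("top"); cv2.imwrite("pics/t18.png",b["color"][:,:,::-1])
d=pickle.load(open("im0.pkl","rb"))
# flap patch: compare hinge/edge pixels in the side view with the start
f=lambda im:cv2.cvtColor(im["color"],cv2.COLOR_RGB2GRAY)[180:222,285:312].astype(np.float32)
print("flap shift px",cv2.phaseCorrelate(cv2.Laplacian(f(d["side"]),cv2.CV_32F),cv2.Laplacian(f(a),cv2.CV_32F)))
s=manip.get_state();print(s["position"],s["ee_rot"],s["width"],s["contact_force"],s["moment"],np.abs(s["qd"]).max())
E
```

```text
flap shift px ((0.8841707570567205, 0.3828586219303567), 0.6355505060266565)
[ 0.53811618 -0.20878098  0.08159778] [-4.14898618e-04  6.07244231e-01  7.94514463e-01 -1.01913275e-03] 0.014891550459944518 [-7.977413   -1.19006338 15.91512417] [ 0.02573611  1.11795778 -0.07784835] 0.0014186980156253263
```

View pics/s18.png

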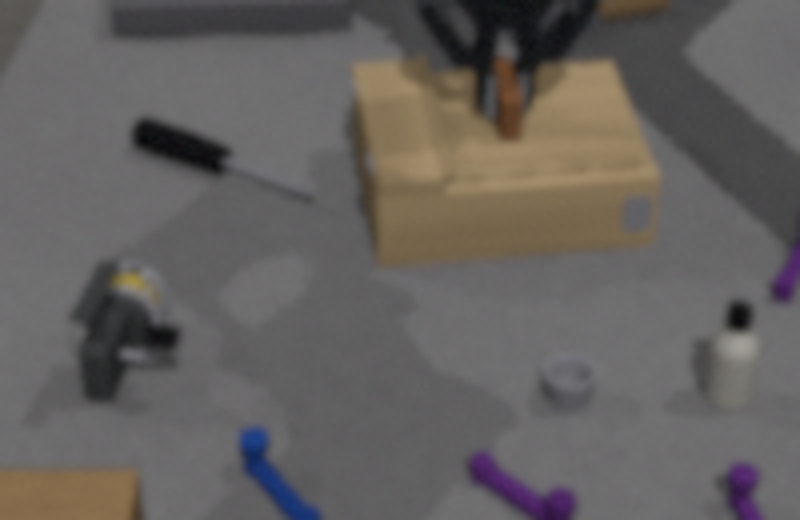

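View pics/t18.png

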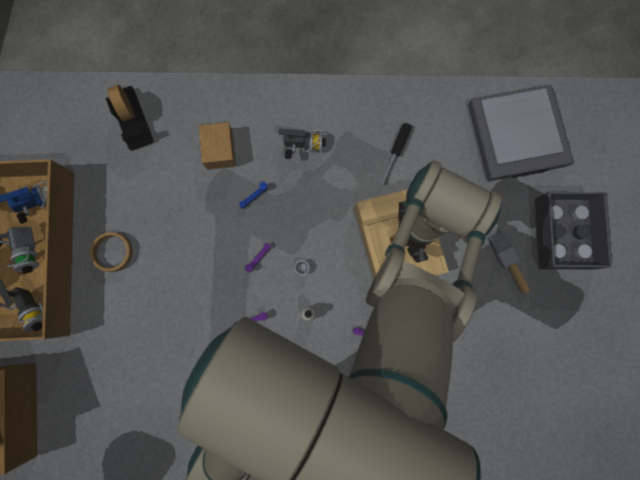

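```bash
python3 -c "
from rig import manip
print(manip.sign_off())"
```

```text
the job is handed in; nothing more can be done
None
```

The spool and the crank are in the case. The cover is under the flap, stopped against the far wall, and still gripped and pressed down. I handed the job in at about 23 s; the hand-in reports no verdict.

**Last checks**
- **Cover seated:** it stopped moving at the wall as the push force rose. I put its origin at about case x -2 mm, and its height matched lying on the rim at z 60 (gripper 60.0 mm above the height it had when gripping the cover on the table).
- **Level and still:** tool tilt was about 0.002 rad and the arm was not moving.
- **Press and grip:** the wrist force read about 16 N upward, and the fingers were holding the bar with a 70 N grip setting.
- **Flap:** it looked unmoved in both views throughout. My pixel comparison of the flap with the starting picture gave a shift of about 0.9 px. I took that as changed shadows, but it is not an exact zero.
- **Parts:** I saw both lying in the case before it was covered; they are hidden now.
- **Other things:** the reel, tape, oil, driver, tin, carton and brush look unmoved in the last pictures. I did not measure them.

About 8 N of sideways push against the far wall remained at the end. I had tried to ease it off, but it did not drop.

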